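Rake the drying filter blocks level

TASK

Two ceramic filter blocks are lying on top of the layer in the grey drying tray, whose end nearest the robot is bare. With the blue-handled rake, rake those two across the bed so that they drop into the bare end and all the blocks lie flat in one even layer, keeping every block in the tray and touching the two blocks with the rake only. Then stand the rake upright on the bench clear of the tray and let go.

Things in the scene. Friction and masses are not known exactly. Their poses are not given: they have to be found in the camera images.
- rake: Rake standing upright on its teeth on the bench, left or right of the tray (an unused orange-handled tamper stands opposite): blue square grip 24 x 24 x 56 mm, thin stem, steel head with two rows of teeth. Origin: grip centre, 100 mm above the flat tooth ends; z up. Head centred below, 78 mm along y, 34 mm deep along x, both faces alike. About 0.25 kg.
- tray: Grey fixed tray, outside 226 (x) x 106 mm (y), inside 210 x 90, floor 6 mm, rim 48 mm high. Origin: centre of its underside, on the bench; z up, x along its length, away from the robot. Six loose blocks, 80 g each, fill its floor from the inner far wall (x = +105 mm) to x = -12 mm, tops 44 mm above the bench; from there to the near wall (x = -105 mm) it is bare.
- block_a: Block lying loose on top of the layer, on the tray's +y side: terracotta ceramic cube of 38 mm, bored with small holes on all faces, 80 g, like those below; it may end on any face. Origin: its centre, 63 mm above the bench at the start (25 mm when flat on the tray floor).
- block_b: The other block on top of the layer, on the tray's -y side; same size, origin at its centre. The two may lie up to 55 mm apart along the tray's x.
Mind the look-alikes: they are no part of the job. What is shaped like the block_b but red or yellow is not meant.

How it is judged:
On the way, in this order (a step that is already met when the one before it is completed fails the run):
1. the rake is lifted and brought over the tray (distance of rake from where it was at the start of the episode above 0.05 m and horizontal distance between rake and tray below 0.15 m and height (world z) of rake above 0.115 m), for 0.2 s.
2. both upper blocks have dropped into the layer on the tray floor (z of block_a in the frame of tray between 0.018 and 0.032 m and x of block_a in the frame of tray between -0.105 and 0.105 m and y of block_a in the frame of tray between -0.045 and 0.045 m and z of block_b in the frame of tray between 0.018 and 0.032 m and x of block_b in the frame of tray between -0.105 and 0.105 m and y of block_b in the frame of tray between -0.045 and 0.045 m), for 0.2 s.
At the end, for the whole second after the job is handed in: Both upper blocks lie still on the tray floor inside the tray, centres 18 to 32 mm above its underside (25 when flat); the tray bears the weight of all eight blocks (over 5.8 of 6.3 N); the rake stands upright (11 degrees), still, on the bench clear of the tray (all of step 2 and linear speed of each of block_a, block_b, rake below 0.02 m/s and contact force between tray and anything else above 5.8 N and height (world z) of rake between 0.088 and 0.112 m and angle between rake's own z axis and vertical below 0.2 rad and (x of rake in the frame of tray above 0.125 m or x of rake in the frame of tray below -0.125 m or y of rake in the frame of tray above 0.07 m or y of rake in the frame of tray below -0.07 m)); the robot touches nothing.
It fails at once if the gripper or arm touches one of the two blocks: they are moved with the rake only (contact force between any of the fingers, the arm and block_a above 0.5 N or contact force between any of the fingers, the arm and block_b above 0.5 N).
It also fails if it takes over 45 s, if anything falls off the work surface, if the arm or the gripper's body presses on something with over 40 N, if the wrist force passes 120 N, or if a joint passes its speed limit or range.

ROBOT

A 7-joint arm with a two-finger parallel gripper is mounted at the origin on the work surface. World frame = base frame: x ahead of the robot, y to its left, z up, the work surface at z = 0. Lengths are in m, angles in rad, forces in N, time in s.
With the tool pointing down it reaches from about 0.425 to 0.95 m from the base axis. Payload 4.7 kg.
Tool frame: the origin (TCP) lies on the centre line of the jaws, within the pads' length; the fingertips stand 11 mm ahead of it and the grasp point (between the pads) lies 8 mm behind it (manip.tip_reach is the distance from the TCP to the fingertips, in m); x points along the fingers, y is the direction in which the jaws open and shut, and the axes are right-handed (so a half turn about x gives the same grasp; the last joint's range is limited). The gripper opens to 87 mm and grips with 3 to 60 N. Pads are 19 mm wide; open, the fingers measure 117 mm over their backs; the gripper's body (75 mm by 190 mm) begins 51 mm behind the grasp point.
Start: joints at [1.286, 0.469, -0.049, 1.532, 0.024, 1.141, -0.082], TCP at [0.171, -0.653, 0.234] pointing down, gripper open.
Joint ranges: [-2.59, 2.59], [-0.33, 1.99], [-1.39, 1.29], [0.1, 2.45], [-1.04, 4.18], [0.21, 1.99], [-2.66, 2.66]. Speed limits (rad/s): [2.57, 2.57, 3.14, 3.14, 3.14, 3.14, 3.14].

INTERFACE

Orientations are given as [roll, pitch, yaw] about the fixed x, y, z axes, in that order (R = Rz(yaw) Ry(pitch) Rx(roll)).
In Python, from cell import manip, camera, calibration, job, spot_in, place_of gives the robot as it stands.
- The arm moves only by the shell command python3 -m jog 'ROWS' [OPENING] [FORCE]. ROWS is a JSON object of lists of equal length, an entry for each row: "slide": the shift along the world's x, y, z in cm, a list of three; "rot": the turn, a rotation vector about the world's x, y, z in rad, a list of three. In form: {"slide": [[dx, dy, dz], ...], "rot": [[rx, ry, rz], ...]}. A call has 1 to 20 rows; each row is the pose to reach, as a shift and turn from the pose measured when the call began; what a row does not reach only later rows make up. A row lasts 1/12 s, in which the tool goes at most 41.7 mm and 7.16 degrees, less where a joint would pass 70% of its speed; a pose out of reach is approached as far as the arm can. A call with a gripper value outside its range is refused whole. OPENING is the finger opening in cm, from 0 to 8.7, set as the call begins (- or left out, the last holds). The fingers move at their own pace and stop on an object; FORCE is the grip in N (left out, the last holds). Time passes only in rows, so rows that repeat a pose let the fingers close. It gives the time, the measured TCP pose, the force and the opening at its end, in the units of the state.
- manip.observe(): the state, without advancing time (a new reading comes with each control period).
- camera(name): name is "side" or "top"; returns (picture, depth): 420x560x3 uint8, red, green, blue; 420x560 float32, m along the optical axis (not along the pixel's ray), 0 where there is no reading.
- calibration(name): a dict with "mtx" (3x3 intrinsics, pixels), "R" (3x3) and "t" (3): a world point X has camera coordinates R X + t. Camera axes: x right, y down, z forward; pixel columns grow to the right and rows downward; lengths in m; the calibration is good to about 2 mm. A picture is of the moment at which its call begins. calibration takes no time and is no camera call.
- job.sign_off(): hands the job in, once; it reports no verdict.
Trained networks look in the newest picture that a camera, given by its name, has taken for a name from the list of things; names that differ only in an ending like _2 or _b are one class to them, and where a whole thing is asked for, a point or a joint stands for the part that bears it (a point fixed in the world has none). Each returns a list of dicts, best first, with "p" (0 to 1); they miss things now and then, are a little off and sometimes report something else, mostly with a low value. They report only what shows in the picture. A call takes as long as a camera call. They do not tell look-alikes from the thing itself.
- spot_in(camera, target): "extent" ([centre column, centre row, width, height] in pixels, round what is visible of it).
- place_of(camera, target): "uv" ([column, row] in pixels: a listed point, or the origin of a listed thing).
The state is a dict: "clock": time; "joint_positions": joint angles; "qvel": joint speeds; "joint_efforts": joint torques, N m; "position": TCP position; "tcp_rot": TCP orientation; "wrist_force": force on the tool from outside, world axes, zero at the start; "wrist_torque": the same for the moment, N m; "grip_width": opening from 0.0 (shut) to 1.0 (fully open).
Only numpy, scipy, OpenCV 4.12 (cv2) and the standard library are available. Lean on these libraries where they do the work, as an engineer would, in place of code of your own. Each camera call takes 0.05 s, during which the arm holds its last target. There are 200 camera calls.

## Working session

There is one attempt and no reset: what is moved stays moved. The work goes in short steps, Python scripts to look and compute and a shell command to move; the robot and the scene stay as the last step left them, time stands still between calls to the robot, and variables do not carry over. Pictures are saved under pics/ and viewed, about 8 in all and at most 12, crops included, and the job is handed in when it is done.

```bash
ls; mkdir -p pics; cat > h.py <<'E'
import numpy as np, cv2
from cell import manip, camera, calibration, job, spot_in, place_of
def save(name,f,crop=None):
    im,d=camera(name); 
    if crop: x0,y0,x1,y1=crop; im=cv2.resize(im[y0:y1,x0:x1],None,fx=2,fy=2)
    cv2.imwrite(f,im[:,:,::-1]); return d
def world(name,u,v,z):
    c=calibration(name);M,R,t=map(np.array,(c['mtx'],c['R'],c['t']))
    r=R.T@np.linalg.inv(M)@[u,v,1]; o=-R.T@t; return o+r*(z-o[2])/r[2]
def cloud(name,d):
    c=calibration(name);M,R,t=map(np.array,(c['mtx'],c['R'],c['t']))
    v,u=np.indices(d.shape); P=np.stack([(u-M[0,2])/M[0,0]*d,(v-M[1,2])/M[1,1]*d,d],-1)
    return (P-t.ravel())@R
def tri(a,ua,b,ub):
    A=[];B=[]
    for n,u in((a,ua),(b,ub)):
        c=calibration(n);M,R,t=map(np.array,(c['mtx'],c['R'],c['t']))
        r=R.T@np.linalg.inv(M)@[u[0],u[1],1]; r/=np.linalg.norm(r);o=-R.T@t.ravel();Q=np.eye(3)-np.outer(r,r);A.append(Q);B.append(Q@o)
    return np.linalg.solve(sum(A),sum(B))
E
python3 - <<'E'
from h import *
s=manip.observe();print(s)
for n in('top','side'):
    d=save(n,f'pics/{n}0.png'); print(n,(d>0).mean())
    for t in('rake','tray','block_a'):
        print(t,[(np.round(q['uv'],1).tolist(),round(q['p'],2)) for q in place_of(n,t)[:5]],[(np.round(q['extent']).tolist(),round(q['p'],2)) for q in spot_in(n,t)[:5]])
E
```

```text
pics
{'clock': 0.0, 'joint_positions': array([ 1.28608591,  0.46946011, -0.04856479,  1.53369414,  0.02409626,
        1.1409763 , -0.08234182]), 'qvel': array([ 0.00165015, -0.00020289,  0.00193625,  0.00027129, -0.000845  ,
        0.00143734,  0.00058107]), 'joint_efforts': array([-4.87943653e-04, -5.07968080e+01, -8.07652669e-02, -2.36155665e+01,
       -6.13787910e-02,  3.79275111e-02,  1.75609862e-04]), 'position': array([ 0.17064413, -0.65248105,  0.23248663]), 'tcp_rot': array([-1.52923447,  1.56884378,  1.86812995]), 'wrist_force': array([ 0.20366252, -0.04651727, -0.69800684]), 'wrist_torque': array([ 0.01887622,  0.03857754, -0.0064136 ]), 'grip_width': 0.9980184629517637}
top 0.9957610544217687
rake [([444.4, 232.0], 0.88)] [([435.0, 240.0, 44.0, 27.0], 0.92)]
tray [([307.8, 232.0], 0.62)] [([310.0, 229.0, 54.0, 109.0], 0.58)]
block_a [([340.0, 144.9], 0.81), ([299.4, 191.9], 0.78), ([364.9, 178.2], 0.77), ([319.2, 205.6], 0.68), ([244.2, 223.9], 0.61)] [([339.0, 144.0, 18.0, 21.0], 0.96), ([363.0, 230.0, 26.0, 25.0], 0.93), ([363.0, 176.0, 21.0, 22.0], 0.78), ([247.0, 225.0, 21.0, 23.0], 0.62)]
side 0.9957568027210885
rake [([377.9, 262.8], 0.56)] [([376.0, 285.0, 53.0, 74.0], 0.71), ([296.0, 218.0, 22.0, 24.0], 0.64)]
tray [([273.7, 248.7], 0.75)] [([272.0, 245.0, 108.0, 71.0], 0.83)]
block_a [([317.3, 260.6], 0.94), ([294.8, 218.0], 0.91), ([287.8, 205.8], 0.74), ([235.8, 215.8], 0.73), ([351.8, 233.4], 0.61)] [([296.0, 218.0, 24.0, 28.0], 0.94), ([320.0, 259.0, 24.0, 27.0], 0.88), ([352.0, 236.0, 25.0, 29.0], 0.84), ([234.0, 216.0, 18.0, 22.0], 0.73), ([288.0, 204.0, 23.0, 22.0], 0.72)]
```

View pics/top0.png

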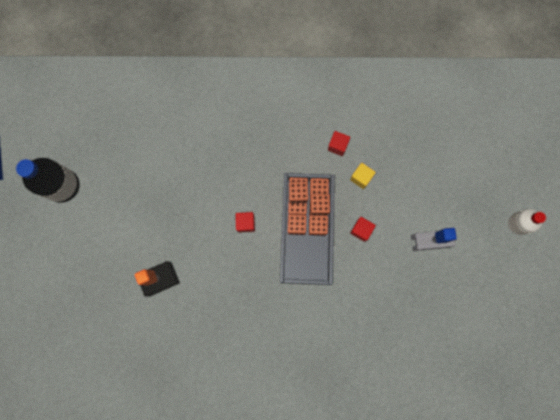

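View pics/side0.png

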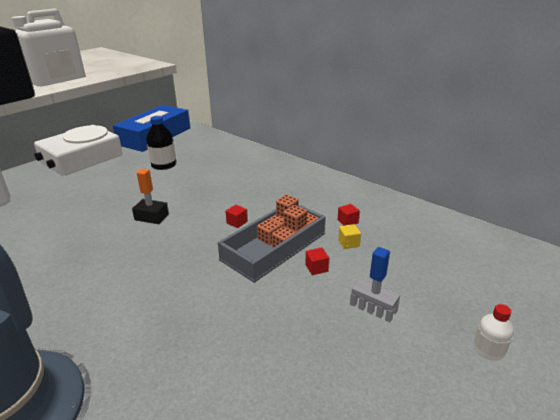

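The top view shows the tray at about (308,229), with the two upper blocks at (298,189) and (319,203). The rake is at (445,235) on the -y side. There are red and yellow decoy cubes around the tray. Next I measure from depth.

```bash
python3 - <<'E'
from h import *
D={}
for n in('top','side'):
    im,d=camera(n); D[n]=(im.astype(int),cloud(n,d))
im,P=D['top']; r,g,b=im[...,0],im[...,1],im[...,2]
print('bench z',np.median(P[300:400,50:250,2]), 'mm/px',np.linalg.norm(P[350,100]-P[350,101]))
def rect(m,lab):
    pts=P[m][:,:2].astype(np.float32)
    q=cv2.minAreaRect(pts*1000); print(lab,m.sum(),q,'z',np.percentile(P[m][:,2],[10,50,90]).round(4))
uu=np.indices(r.shape)
box=lambda a,b_,c,e:(uu[1]>=a)&(uu[1]<b_)&(uu[0]>=c)&(uu[0]<e)
tb=box(272,345,160,295)
ter=(r>g+40)&(g>b-10)
z=P[...,2]
rect(tb&(z>.03)&(z<.056)&~(r>g+25),'tray rim')
rect(tb&(z>.072)&box(280,309,160,235),'blk a'); rect(tb&(z>.072)&box(309,335,160,235),'blk b')
blue=(b>r+50)&(b>g+30)
for n in('top','side'):
    i,Q=D[n]; m=(i[...,2]>i[...,0]+50)&(i[...,2]>i[...,1]+30)
    m&=(abs(Q[...,0]-.6)<.25)&(Q[...,1]<-.1)&(Q[...,1]>-.6)
    q=Q[m]; print(n,'blue',m.sum(),q.min(0),q.max(0),np.median(q,0)); 
    v,u=np.nonzero(m); print(' px',u.mean(),v.mean())
rb=box(405,465,215,260)
rect(rb&(z>.08)&blue,'grip top'); rect(rb&(z>.012)&(z<.07)&~blue,'head')
i,Q=D['side']; sb=box(340,405,275,325); m=sb&(Q[...,2]>.012)&(Q[...,2]<.06); q=Q[m]
print('side head',cv2.minAreaRect((q[:,:2]*1000).astype(np.float32)),q[:,2].min(),q[:,2].max())
for t in((363,230),(247,223),(364,176),(339,144)): print('decoy',P[t[1],t[0]])
np.set_printoptions(precision=4,suppress=True)
print(tri('top',(308,232),'side',(273.7,248.7)))
s=manip.observe()
from scipy.spatial.transform import Rotation as Ro
print(Ro.from_euler('xyz',s['tcp_rot']).as_matrix())
E
```

```text
bench z -0.0013037144195372323 mm/px 0.0019386759786714195
tray rim 1295 ((547.97900390625, -26.88256072998047), (106.0627212524414, 226.22959899902344), 88.45553588867188) z [0.0436 0.0464 0.0488]
blk a 380 ((524.0548095703125, -7.667427062988281), (221.53875732421875, 37.89323806762695), 0.4707128703594208) z [0.0779 0.0807 0.0829]
blk b 369 ((510.0684509277344, -33.08718490600586), (43.216339111328125, 207.24305725097656), 78.08448791503906) z [0.0785 0.0806 0.0827]
top blue 229 [ 0.51387017 -0.32318914 -0.00401736] [ 0.55636296 -0.27299777  0.13064476] [ 0.52610264 -0.27914992  0.12522582]
 px 446.12663755458516 234.78602620087335
side blue 493 [ 0.51065961 -0.29995086  0.07340104] [ 0.53717219 -0.27583806  0.13005111] [ 0.51586636 -0.29024288  0.10956196]
 px 379.04056795131845 263.48275862068965
grip top 226 ((477.6814270019531, -141.6212615966797), (24.391511917114258, 327.65386962890625), 18.875640869140625) z [0.0951 0.1253 0.1279]
head 478 ((526.1166381835938, -285.6647644042969), (34.11365509033203, 77.41173553466797), 5.859813690185547) z [0.0302 0.0382 0.041 ]
side head ((525.3683471679688, -286.99700927734375), (36.949180603027344, 78.10273742675781), 6.144258975982666) 0.01220214201336738 0.059945303597092735
decoy [ 0.54492777 -0.14003084  0.03607603]
decoy [0.55699491 0.09777094 0.03864631]
decoy [ 0.65820962 -0.14405827  0.0387472 ]
decoy [ 0.72848522 -0.09304193  0.03603225]
[ 0.5452 -0.029  -0.0042]
[[ 0.0001  0.253  -0.9675]
 [-0.0001 -0.9675 -0.253 ]
 [-1.      0.0001 -0.0001]]
```

```bash
python3 -m jog '{"slide":[[2.4,2.4,0],[4.8,4.9,-0.2],[7.2,7.3,-0.4],[9.6,9.8,-0.6],[12,12.2,-0.8],[14.4,14.7,-1],[16.8,17.1,-1.2],[19.2,19.6,-1.5],[21.6,22,-1.7],[24,24.5,-2],[26.4,27,-2.3],[28.8,29.4,-2.5],[31.2,31.9,-2.8],[33.6,34.3,-3],[35.5,36.6,-3],[35.5,36.6,-3],[35.5,36.6,-3]],"rot":[[0,0,-0.01],[0,0,-0.02],[0,0,-0.03],[0,0,-0.05],[0,0,-0.06],[0,0,-0.08],[0,0,-0.09],[0,0,-0.1],[0,0,-0.11],[0,0,-0.12],[0,0,-0.13],[0,0,-0.14],[0,0,-0.15],[0,0,-0.154],[0,0,-0.154],[0,0,-0.154],[0,0,-0.154]]}' 8.7
python3 - <<'E'
from h import *
from scipy.spatial.transform import Rotation as Ro
s=manip.observe();print(s['clock'],s['position'],s['joint_positions'].round(2),Ro.from_euler('xyz',s['tcp_rot']).as_matrix().round(3))
d=save('side','pics/s1.png',(230,130,510,340))
# block tops, from top depth
im,d=camera('top');P=cloud('top',d)
a=np.deg2rad(-1.54);R=np.array([[np.cos(a),np.sin(a)],[-np.sin(a),np.cos(a)]])
T=(P[...,:2]-[.548,-.0269])@R.T
z=P[...,2]
for lab,lo,hi in(('a',0.0,.05),('b',-.05,0.0)):
    m=(z>.074)&(z<.09)&(T[...,1]>lo)&(T[...,1]<hi)&(abs(T[...,0])<.12)
    print(lab,m.sum(),np.percentile(T[m],[3,50,97],axis=0).round(4))
E
```

```text
clock: 2.22
position: [0.5273, -0.2848, 0.2036]
tcp_rot: [-2.447, 1.57, 0.801]
wrist_force: [0.2, -0.5, -0.4]
grip_width: 0.998
2.2167 [ 0.52728411 -0.28477459  0.20361029] [ 0.58  0.38 -0.2   1.75  0.08  1.02 -1.12] [[ 0.     0.106 -0.994]
 [ 0.001 -0.994 -0.106]
 [-1.    -0.    -0.001]]
a 358 [[0.0491 0.0031]
 [0.0667 0.0211]
 [0.0856 0.039 ]]
b 365 [[ 0.0251 -0.0392]
 [ 0.042  -0.0214]
 [ 0.0602 -0.0038]]
```

View pics/s1.png

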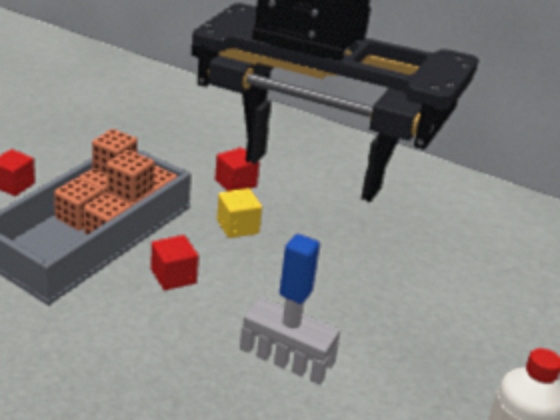

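The gripper straddles the blue grip, seen at (300,268) in the crop, with its jaws along the head. Next I descend and grip.

```bash
python3 -m jog '{"slide":[[-0.15,-0.15,-2],[-0.15,-0.15,-4],[-0.15,-0.15,-6],[-0.15,-0.15,-8],[-0.15,-0.15,-9.5],[-0.15,-0.15,-10.5],[-0.15,-0.15,-10.9],[-0.15,-0.15,-10.9],[-0.15,-0.15,-10.9]],"rot":[[0,0,0],[0,0,0],[0,0,0],[0,0,0],[0,0,0],[0,0,0],[0,0,0],[0,0,0],[0,0,0]]}' 8.7
python3 -m jog '{"slide":[[0,0,0],[0,0,0],[0,0,0],[0,0,0],[0,0,0],[0,0,0],[0,0,0],[0,0,0],[0,0,0],[0,0,0]],"rot":[[0,0,0],[0,0,0],[0,0,0],[0,0,0],[0,0,0],[0,0,0],[0,0,0],[0,0,0],[0,0,0],[0,0,0]]}' 0 40
```

```text
clock: 3.07
position: [0.5239, -0.2903, 0.0952]
tcp_rot: [1.691, 1.569, -1.351]
wrist_force: [0.6, 0.3, 0.9]
grip_width: 0.999
clock: 3.9
position: [0.5238, -0.29, 0.0952]
tcp_rot: [1.599, 1.57, -1.443]
wrist_force: [-0.9, 2.2, 1.5]
grip_width: 0.323
```

```bash
python3 -m jog '{"slide":[[0,0,0],[0,0,0],[0,0,0.5],[0,0,1.5],[0,0,3],[0,0,5],[0,0,7],[0,0,9],[0,0,10],[0,0,10],[0,0,10]],"rot":[[0,0,0],[0,0,0],[0,0,0],[0,0,0],[0,0,0],[0,0,0],[0,0,0],[0,0,0],[0,0,0],[0,0,0],[0,0,0]]}' 0 40
cat > rk.py <<'E'
from h import *
def rake(tag):
    im,d=camera('side');i=im.astype(int);Q=cloud('side',d)
    cv2.imwrite(f'pics/{tag}.png',cv2.resize(im[130:340,230:510],None,fx=2,fy=2)[:,:,::-1])
    s=manip.observe();p=s['position'];print(s['clock'],p,s['grip_width'],s['wrist_force'],s['tcp_rot'])
    W=Q-p
    m=(abs(W[...,0])<.06)&(abs(W[...,1])<.06)&(W[...,2]<-.045)&(W[...,2]>-.115)&(abs(i[...,0]-i[...,2])<40)&(Q[...,2]>.02)
    q=Q[m];print('head',m.sum(),cv2.minAreaRect((q[:,:2]*1000).astype(np.float32)),'z',np.percentile(q[:,2],[1,5,95,99]).round(4))
E
python3 -c "
from rk import *
rake('l1')"
```

```text
clock: 4.82
position: [0.5238, -0.2901, 0.1955]
tcp_rot: [1.893, 1.569, -1.149]
wrist_force: [-0.3, 0.3, -3.3]
grip_width: 0.274
4.8667 [ 0.52314048 -0.28980347  0.19444125] 0.2718913479288131 [ 0.72294669  0.17276559 -3.2572088 ] [ 0.27837336  1.56941135 -2.76353352]
head 1453 ((525.776123046875, -290.0968322753906), (38.214515686035156, 79.15959930419922), 5.647765159606934) z [0.1019 0.1042 0.1423 0.147 ]
```

View pics/l1.png

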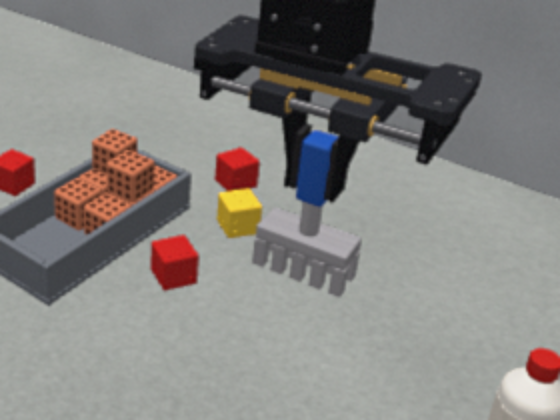

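```bash
python3 -m jog '{"slide":[[1.4,2.6,0.5],[2.8,5.2,1],[4.2,7.8,1.5],[5.6,10.4,2],[7,13,2],[8.4,15.6,2],[9.8,18.2,2],[11.2,20.8,2],[12.6,23.4,2],[13.6,25.4,2],[13.6,26,2],[13.6,26,2],[13.6,26,2]],"rot":[[0,0,-0.01],[0,0,-0.02],[0,0,-0.04],[0,0,-0.06],[0,0,-0.08],[0,0,-0.1],[0,0,-0.11],[0,0,-0.12],[0,0,-0.13],[0,0,-0.13],[0,0,-0.13],[0,0,-0.13],[0,0,-0.13]]}'
python3 -c "
from rk import *
rake('o1')
im,d=camera('top');P=cloud('top',d);z=P[...,2]
cv2.imwrite('pics/t1.png',cv2.resize(im[130:310,220:400],None,fx=3,fy=3)[:,:,::-1])"
```

```text
clock: 5.95
position: [0.6581, -0.0306, 0.2128]
tcp_rot: [0.332, 1.566, -2.84]
wrist_force: [-0.4, -0.8, -2.7]
grip_width: 0.276
6.0 [ 0.65818689 -0.03184624  0.21321936] 0.2743346015760006 [-0.51851341 -0.34247889 -3.33301042] [ 0.49961903  1.56644773 -2.67411485]
head 813 ((660.3656005859375, -32.125389099121094), (79.06748962402344, 38.39473342895508), 88.11811065673828) z [0.1191 0.1214 0.1595 0.1642]
```

View pics/o1.png

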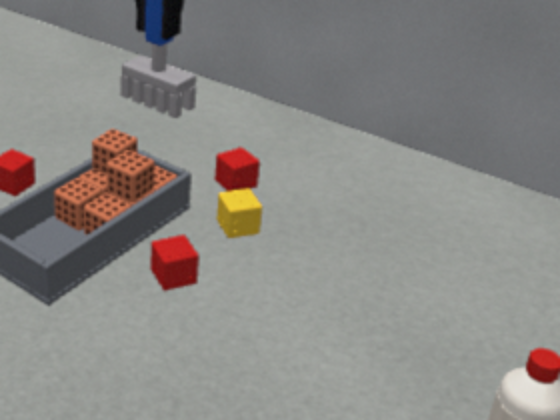

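```bash
python3 -m jog '{"slide":[[0.1,0.1,-1.5],[0.1,0.1,-3],[0.1,0.1,-4.5],[0.1,0.1,-5.6],[0.1,0.1,-6.2],[0.1,0.1,-6.2],[-0.4,0.11,-6.2],[-0.9,0.13,-6.2],[-1.5,0.14,-6.2],[-2.2,0.16,-6.2],[-2.9,0.18,-6.2],[-3.6,0.2,-6.2],[-4.3,0.22,-6.2],[-5,0.24,-6.2],[-5.7,0.26,-6.2],[-6.4,0.28,-6.2],[-7.1,0.3,-6.2],[-7.4,0.3,-6.2],[-7.4,0.3,-6.2]],"rot":[[0,0,0],[0,0,0],[0,0,0],[0,0,0],[0,0,0],[0,0,0],[0,0,0],[0,0,0],[0,0,0],[0,0,0],[0,0,0],[0,0,0],[0,0,0],[0,0,0],[0,0,0],[0,0,0],[0,0,0],[0,0,0],[0,0,0]]}'
python3 -c "
from rk import *
rake('o2')"
```

```text
clock: 7.63
position: [0.583, -0.0294, 0.1513]
tcp_rot: [0.442, 1.565, -2.733]
wrist_force: [-0.6, -0.1, -2.8]
grip_width: 0.278
7.6833 [ 0.58346195 -0.0293591   0.15132315] 0.2734498523560114 [ 0.4997255  -0.85688151 -2.60116055] [ 0.45133276  1.56567716 -2.72332317]
head 952 ((583.789794921875, -28.257652282714844), (108.13748931884766, 121.650634765625), 88.58657836914062) z [0.0368 0.0388 0.098  0.1026]
```

View pics/o2.png

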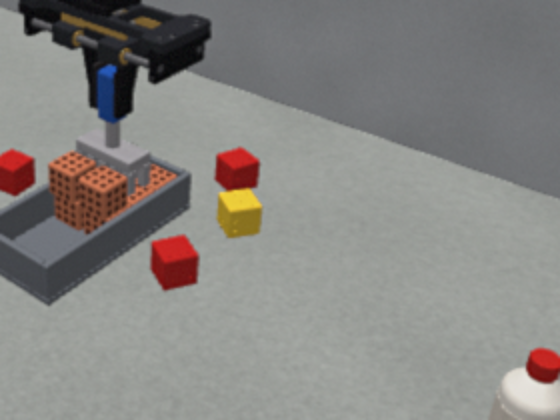

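```bash
python3 -m jog '{"slide":[[-0.4,0.01,0],[-0.8,0.02,0],[-1.2,0.03,0],[-1.6,0.04,0],[-2,0.05,0],[-2.4,0.06,0],[-2.8,0.07,0],[-3.2,0.08,0],[-3.6,0.09,0],[-4,0.1,0],[-4,0.1,0],[-4,0.1,0]],"rot":[[0,0,0],[0,0,0],[0,0,0],[0,0,0],[0,0,0],[0,0,0],[0,0,0],[0,0,0],[0,0,0],[0,0,0],[0,0,0],[0,0,0]]}'
python3 -c "
from rk import *
rake('o3')
im,d=camera('side');P=cloud('side',d);z=P[...,2]
a=np.deg2rad(-1.54);R=np.array([[np.cos(a),np.sin(a)],[-np.sin(a),np.cos(a)]])
T=(P[...,:2]-[.548,-.0269])@R.T
i=im.astype(int);ter=(i[...,0]>i[...,2]+30)
for lo,hi in((0,.045),(-.045,0)):
  for x0 in np.arange(-.1,0.02,.01):
    m=ter&(T[...,1]>lo)&(T[...,1]<hi)&(T[...,0]>x0)&(T[...,0]<x0+.01)
    if m.sum()>4: print(lo,round(x0,3),m.sum(),np.percentile(z[m],95).round(3))
"
```

```text
clock: 8.68
position: [0.5433, -0.0284, 0.1514]
tcp_rot: [0.482, 1.566, -2.693]
wrist_force: [-0.0, 0.4, -3.0]
grip_width: 0.274
8.7333 [ 0.54359855 -0.02838651  0.15143519] 0.26862547234718387 [-0.58276038 -0.69662341 -2.10866921] [ 0.49336286  1.56606824 -2.68133534]
head 1270 ((543.452392578125, -26.917316436767578), (118.54750061035156, 112.66279602050781), 0.42065078020095825) z [0.0372 0.0397 0.098  0.1028]
0 -0.08 186 0.045
0 -0.07 71 0.045
0 -0.06 58 0.045
0 -0.05 60 0.045
0 -0.04 30 0.232
0 -0.03 62 0.242
0 -0.02 62 0.043
0 -0.01 153 0.044
-0.045 -0.08 120 0.045
-0.045 -0.07 57 0.046
-0.045 -0.06 51 0.046
-0.045 -0.05 43 0.045
-0.045 -0.03 56 0.242
-0.045 -0.02 41 0.043
-0.045 -0.01 87 0.045
-0.045 -0.0 28 0.184
-0.045 0.01 80 0.241
```

View pics/o3.png

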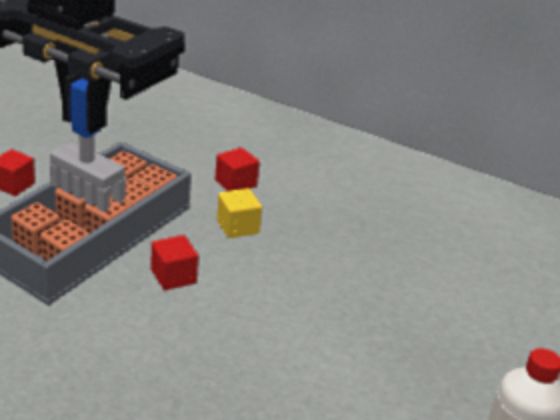

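Both blocks have dropped and look flat, at about (38,218) and (63,240), with tops at about 45 mm. I lift the rake and carry it back to where it stood.

```bash
python3 -m jog '{"slide":[[0,0,1],[0,0,3],[0,0,5],[0,0,6],[-0.2,-2,6],[-0.5,-5,6],[-0.8,-8,6],[-1,-11,6],[-1.2,-14,6],[-1.5,-17,6],[-1.8,-20,6],[-2,-23,6],[-2,-25.5,6],[-2,-26.2,6],[-2,-26.2,6],[-2,-26.2,6]],"rot":[[0,0,0],[0,0,0],[0,0,0],[0,0,0],[0,0,0],[0,0,0],[0,0,0],[0,0,0],[0,0,0],[0,0,0],[0,0,0],[0,0,0],[0,0,0],[0,0,0],[0,0,0],[0,0,0]]}'
python3 -c "
from rk import *
rake('p1')"
```

```text
clock: 10.12
position: [0.5238, -0.2897, 0.2113]
tcp_rot: [0.209, 1.566, -2.966]
wrist_force: [0.5, 1.4, -2.7]
grip_width: 0.272
10.1667 [ 0.52412002 -0.28858432  0.21136444] 0.27749970939933283 [-0.12301349  0.4829586  -2.15058155] [ 0.16453996  1.56655718 -3.00839236]
head 1506 ((525.0568237304688, -289.8031921386719), (79.67640686035156, 37.079864501953125), 88.1257553100586) z [0.1176 0.12   0.158  0.1637]
```

View pics/p1.png

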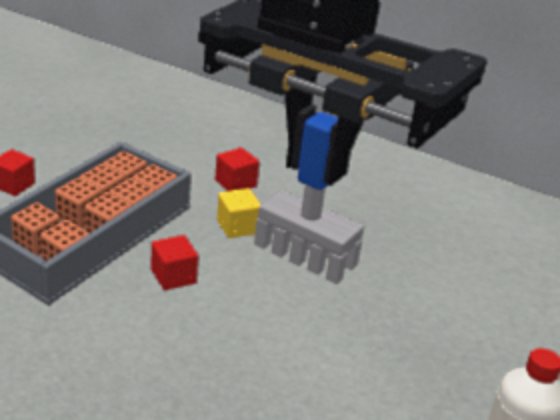

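The blocks now form an even layer, and the rake is held upright over its old place. I lower it.

```bash
python3 -m jog '{"slide":[[0,0,-2],[0,0,-4],[0,0,-6],[0,0,-8],[0,0,-9.5],[0,0,-10.5],[0,0,-11],[0,0,-11.3],[0,0,-11.5],[0,0,-11.6],[0,0,-11.6],[0,0,-11.6]],"rot":[[0,0,0],[0,0,0],[0,0,0],[0,0,0],[0,0,0],[0,0,0],[0,0,0],[0,0,0],[0,0,0],[0,0,0],[0,0,0],[0,0,0]]}'
```

```text
clock: 11.17
position: [0.5245, -0.2888, 0.0961]
tcp_rot: [0.372, 1.568, -2.801]
wrist_force: [-1.0, 0.5, -2.1]
grip_width: 0.272
```

```bash
python3 -m jog '{"slide":[[0,0,-0.05],[0,0,-0.1],[0,0,-0.15],[0,0,-0.15],[0,0,-0.15]],"rot":[[0,0,0],[0,0,0],[0,0,0],[0,0,0],[0,0,0]]}'
```

```text
clock: 11.58
position: [0.5245, -0.2888, 0.0945]
tcp_rot: [0.356, 1.567, -2.817]
wrist_force: [0.7, 0.4, -2.8]
grip_width: 0.273
```

```bash
python3 -m jog '{"slide":[[0,0,-0.05],[0,0,-0.1],[0,0,-0.15],[0,0,-0.15],[0,0,-0.15]],"rot":[[0,0,0],[0,0,0],[0,0,0],[0,0,0],[0,0,0]]}'; python3 -c "
from rk import *
rake('p2')"
```

```text
clock: 12.0
position: [0.5246, -0.2889, 0.0944]
tcp_rot: [0.46, 1.568, -2.713]
wrist_force: [-2.5, 0.4, 6.6]
grip_width: 0.27
12.05 [ 0.52459161 -0.2888277   0.09438121] 0.2749986524806891 [-1.27482731  1.42602912  6.57700845] [ 0.45635071  1.56762816 -2.71684667]
head 895 ((526.4974975585938, -289.6991882324219), (78.96642303466797, 37.187095642089844), 88.38253784179688) z [0.0207 0.0229 0.0417 0.0469]
```

Contact with the bench now reads +6.6 N. I open the fingers, then retreat.

```bash
python3 -m jog '{"slide":[[0,0,0.05],[0,0,0.05],[0,0,0.05],[0,0,0.05],[0,0,0.05],[0,0,0.05],[0,0,0.05],[0,0,0.05],[0,0,1],[0,0,3],[0,0,5],[0,0,7.5],[0,0,10],[0,0,13],[0,0,15],[0,0,15],[0,0,15]],"rot":[[0,0,0],[0,0,0],[0,0,0],[0,0,0],[0,0,0],[0,0,0],[0,0,0],[0,0,0],[0,0,0],[0,0,0],[0,0,0],[0,0,0],[0,0,0],[0,0,0],[0,0,0],[0,0,0],[0,0,0]]}' 8.7
python3 -c "
from rk import *
im,d=camera('side');i=im.astype(int);Q=cloud('side',d)
cv2.imwrite('pics/e1.png',cv2.resize(im[130:340,200:480],None,fx=2,fy=2)[:,:,::-1])
m=(i[...,2]>i[...,0]+50)&(i[...,2]>i[...,1]+30)&(abs(Q[...,0]-.53)<.1)&(abs(Q[...,1]+.29)<.1)
print('grip',np.percentile(Q[m],[2,50,98],axis=0).round(4))
a=np.deg2rad(-1.54);R=np.array([[np.cos(a),np.sin(a)],[-np.sin(a),np.cos(a)]])
T=(Q[...,:2]-[.548,-.0269])@R.T
ter=(i[...,0]>i[...,2]+30)&(abs(T[...,1])<.045)&(abs(T[...,0])<.11)&(Q[...,2]>.034)
print('terracotta z',np.percentile(Q[...,2][ter],[1,50,95,99.5]))
for lo,hi in((0,.045),(-.045,0)):
    m=ter&(T[...,1]>lo)&(T[...,1]<hi)&(T[...,0]<-.03)&(Q[...,2]>.041); print(m.sum(),np.percentile(T[m],[2,98],axis=0).round(3),np.percentile(Q[...,2][m],[5,95]))
"
```

```text
clock: 13.47
position: [0.5252, -0.2891, 0.2464]
tcp_rot: [1.692, 1.568, -1.481]
wrist_force: [-1.0, 0.0, -0.5]
grip_width: 0.999
grip [[ 0.5138 -0.3013  0.0766]
 [ 0.5165 -0.293   0.1089]
 [ 0.5337 -0.2789  0.1289]]
terracotta z [0.03490629 0.04370544 0.04540286 0.04652888]
199 [[-0.076  0.002]
 [-0.04   0.038]] [0.04212422 0.04535915]
204 [[-0.078 -0.042]
 [-0.041 -0.006]] [0.04219119 0.04564327]
```

View pics/e1.png

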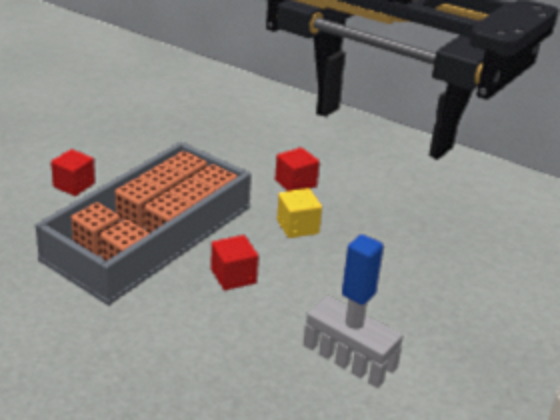

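The rake stands upright at (355,310) in the crop. Both blocks lie flat in the bare end at (95,228) and (122,238), and the gripper is clear.

```bash
python3 -c "
from cell import job
print(job.sign_off())"
```

```text
the job is handed in; nothing more can be done
None
```

I raked both upper blocks into the bare end of the tray with the blue-handled rake. I then stood the rake back close to its original spot on the bench, let go, and handed the job in at about 13.5 s. No verdict was reported.

- **Blocks:** Both lie flat in the tray with their tops about 44–45 mm above the bench (44 expected). Their centres are at about (-58, +20) mm and (-60, -24) mm in the tray frame.
- **Layer:** In the last picture all eight blocks form one even layer inside the tray.
- **Rake:** It stands upright at about (0.525, -0.290) m, with the top of its grip at 0.129 m. That is roughly 0.26 m from the tray centre in y, so it is clear of the tray.
- **Robot:** The gripper is open and about 15 cm above where it released the rake, touching nothing. I saw no contact between the gripper or arm and the two blocks.

No check failed. I had no way to measure the tray's load directly, so that condition is judged from the pictures only. The measured poses agreed to within about 2 mm, except for a 4 mm y difference on the descent to grasp the rake, which had no effect on the grip.

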